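# Set a rice cooker for a delayed start

## Task

Set the rice cooker to cook later: with your fingertips, lightly tap the blue timer key, then the hour-up key, then the orange start key, letting each key spring back before the next and finishing clear of the cooker. Press no other key nor the lid release, do not press hard, and leave the cooker, the rice paddle on its lid, the measuring cup, the soap bottle and the drink bottle where they stand.

Things in the scene. Friction and masses are not known exactly. Their poses are not given: they have to be found in the camera images.
- cooker: Loose white rice cooker, 350 deep (x) x 255 wide (y) x 198 mm high, 3.8 kg. Origin: centre of its underside; z up; its front is its own -x (seen from the front, left is +y). On the front half of its level top is a grey panel with a display; the keys stand 7 mm proud of it. Key centres (x, y) mm: timer -66,80; cancel -120,80; menu -66,-80; start -120,-80; hour-up -131,-27; hour-down -131,27.
- key_timer_top (a point): Centre of the top face of the timer key: round blue cap, 22 mm across, with a white clock face; at the panel's left rear (seen from the cooker's front). To be tapped first.
- key_timer (a joint): How far the timer key is pushed straight down: 0 = up, 0.005 m = bottom; a spring of about 1 N at first touch and 6 N at the bottom; springs back when let go. It registers a press at 2.2 mm.
- key_up_top (a point): Centre of the top face of the hour-up key: round white cap, 22 mm across, with a black arrow pointing to the rear; in front of the display, right of the middle. To be tapped second.
- key_up (a joint): How far the hour-up key is pushed straight down: 0 = up, 0.005 m = bottom; a spring of about 1 N at first touch and 6 N at the bottom; springs back when let go. It registers a press at 2.2 mm.
- key_start_top (a point): Centre of the top face of the start key: oblong orange cap, 22 (x) x 34 mm (y), with a white dot; at the panel's right front. To be tapped third.
- key_start (a joint): How far the start key is pushed straight down: 0 = up, 0.005 m = bottom; a spring of about 1 N at first touch and 6 N at the bottom; springs back when let go. It registers a press at 2.2 mm.
- key_menu_top (a point): Centre of the top face of the menu key: round white cap, 22 mm across, with three black bars; at the panel's right rear. Not to be pressed.
- key_menu (a joint): How far the menu key is pushed straight down: 0 = up, 0.005 m = bottom; a spring of about 1 N at first touch and 6 N at the bottom; springs back when let go. It registers a press at 2.2 mm.
- key_cancel_top (a point): Centre of the top face of the cancel key: oblong black cap, 22 (x) x 34 mm (y), with a white square; at the panel's left front. Not to be pressed.
- key_cancel (a joint): How far the cancel key is pushed straight down: 0 = up, 0.005 m = bottom; a spring of about 1 N at first touch and 6 N at the bottom; springs back when let go. It registers a press at 2.2 mm.
- key_down_top (a point): Centre of the top face of the hour-down key: round white cap, 22 mm across, with a black arrow pointing to the front; in front of the display, left of the middle. Not to be pressed.
- key_down (a joint): How far the hour-down key is pushed straight down: 0 = up, 0.005 m = bottom; a spring of about 1 N at first touch and 6 N at the bottom; springs back when let go. It registers a press at 2.2 mm.
- lid_release_top (a point): Centre of the top face of the lid release: white bar, 12 (x) x 56 mm (y), in a grey housing on the cooker's front face, its top 34 mm lower than the panel. Not to be pressed.
- lid_release (a joint): How far the lid release is pushed straight down: 0 = up, 0.004 m = bottom; a spring of 1.5 to 7.5 N; springs back when let go.
- paddle_mid (a point): Pale wooden rice paddle, 216 mm long, 9 mm thick, 62 mm wide blade, lying loose across the cooker's lid behind the panel; point at the middle of its length. Bystander.
- cup_mid (a point): Green clear measuring cup, 72 mm across, 78 mm high, loose on the counter beside the cooker; point at its middle, half-way up. Bystander.
- soap_mid (a point): White pump soap bottle, 76 mm across, 164 mm high, loose beside the cooker; point on its axis, 82 mm up. Bystander.
- pet_mid (a point): Clear drink bottle with a green cap, 66 mm across, 170 mm high, loose beside the cooker; point on its axis, 85 mm up. Bystander.

How it is judged:
On the way, in this order (a step that is already met when the one before it is completed fails the run):
1. the timer key alone is pressed by the fingers (value of joint key_timer above 0.0022 m and contact force between the fingers and cooker above 0.5 N and value of joint each of key_up, key_start, key_menu, key_cancel, key_down, lid_release below 0.001 m), for 0.04 s.
2. then, the timer key being up again, the hour-up key alone (value of joint key_up above 0.0022 m and contact force between the fingers and cooker above 0.5 N and value of joint each of key_timer, key_start, key_menu, key_cancel, key_down, lid_release below 0.001 m), for 0.04 s.
3. then, the hour-up key being up again, the start key alone (value of joint key_start above 0.0022 m and contact force between the fingers and cooker above 0.5 N and value of joint each of key_timer, key_up, key_menu, key_cancel, key_down, lid_release below 0.001 m), for 0.04 s.
At the end, for the whole second after the job is handed in: Timer, hour-up and start were each pressed past 2.2 mm, alone and in that order; at the end all keys are up (within 0.7 mm), the cooker is untouched, level and within 10 mm of its start, and the four bystanders are within 15 mm of theirs (value of joint each of key_timer, key_up, key_start, key_menu, key_cancel, key_down, lid_release below 0.0007 m and distance of cooker from where it was at the start of the episode below 0.01 m and angle between cooker's own z axis and vertical below 0.02 rad and linear speed of cooker below 0.01 m/s and distance of each of paddle_mid, cup_mid, soap_mid, pet_mid from where it was at the start of the episode below 0.015 m and contact force between the fingers and cooker below 0.05 N).
It fails at once if the menu, cancel or hour-down key or the lid release is pressed (past 1.5 mm) (value of joint any of key_menu, key_cancel, key_down, lid_release above 0.0015 m).
It fails at once if two of the wanted keys are down together (value of joint each of key_timer, key_up above 0.0015 m or value of joint each of key_up, key_start above 0.0015 m or value of joint each of key_timer, key_start above 0.0015 m).
It fails at once if the cooker is pressed hard (more than 30 N) (contact force between any of the fingers, the arm and cooker above 30 N).
It fails at once if the cooker is shoved, tipped or lifted (over 10 mm or 0.03 rad) (distance of cooker from where it was at the start of the episode above 0.01 m or angle between cooker's own z axis and vertical above 0.03 rad).
It fails at once if the paddle, cup, soap bottle or drink bottle is moved or lifted (over 15 mm) (distance of any of paddle_mid, cup_mid, soap_mid, pet_mid from where it was at the start of the episode above 0.015 m).
It also fails if it takes over 43 s, if anything falls off the work surface, if the arm or the gripper's body presses on something with over 40 N, if the wrist force passes 120 N, or if a joint passes its speed limit or range.

## Robot

A 6-joint arm with a two-finger parallel gripper is mounted at the origin on the work surface. World frame = base frame: x ahead of the robot, y to its left, z up, the work surface at z = 0. Lengths are in m, angles in rad, forces in N, time in s.
With the tool pointing down it reaches from about 0.25 to 0.775 m from the base axis. Payload 4 kg.
Tool frame: the origin (TCP) lies at the very end of the fingers, on their centre line; the grasp point (between the pads) lies 19 mm behind it; x points along the fingers, y is the direction in which the jaws open and shut, and the axes are right-handed (so a half turn about x gives the same grasp; the last joint's range is limited). The gripper opens to 94 mm and grips with 3 to 60 N. Pads are 16 mm wide; open, the fingers measure 119 mm over their backs; the gripper's body (75 mm by 177 mm) begins 78 mm behind the grasp point.
Start: joints at [1.225, 0.087, 1.371, -0, 1.684, -0.103], TCP at [0.132, 0.534, 0.206] pointing down, gripper open.
Joint ranges: [-3.1, 3.1], [-0.76, 2.03], [0.27, 2.55], [-1.08, 4.22], [0.17, 2.65], [-2.57, 2.57]. Speed limits (rad/s): [2.79, 2.79, 3.14, 3.14, 3.14, 3.14].

## Interface

Orientations are given as [roll, pitch, yaw] about the fixed x, y, z axes, in that order (R = Rz(yaw) Ry(pitch) Rx(roll)).
In Python, from bench import robot gives the robot as it stands.
- The arm moves only by the tool carry_out, never from a script. Its argument "targets" is a list of rows, each a list of 5 numbers: the closure, from 0 (fully open) to 1 (shut), then the shift along the tool's x, y, z in cm, then the turn about the tool's x in degrees. In form: [[fingers, tx, ty, tz, turn], ...]. A call has 1 to 20 rows; each row shifts and turns the commanded pose from where the row before left it, along the tool's axes as they then stand; what a row does not reach is not made up. A row lasts 1/10 s, in which the tool goes at most 50 mm and 8.59 degrees, less where a joint would pass 70% of its speed; a pose out of reach is approached as far as the arm can. A call is refused whole if a number of a shift passes 5 or a number of a turn 8.59, either way. A call with a gripper value outside its range is refused whole. The fingers move at their own pace and stop on an object; the grip force is fixed at half the most. Time passes only in rows, so rows that do not move let the fingers close. It gives the time, the measured TCP pose, the force and the opening at its end, in the units of the state.
- robot.get_obs(): the state, without advancing time (a new reading comes with each control period).
- robot.snapshot(name): name is "scene" or "top" or "wrist"; returns a dict with "image" (400x640x3 uint8, red, green, blue), "camera_matrix" (3x3 intrinsics, pixels), "pose" (4x4, takes a point from camera to world coordinates). Camera axes: x right, y up, looking along -z (the intrinsics and any distortion apply to the point x, -y, -z); pixel columns grow to the right and rows downward; lengths in m; the calibration is good to about 2 mm. A picture is of the moment at which its call begins. There is no depth.
- robot.close_job(): hands the job in, once; it reports no verdict.
The state is a dict: "time": time; "joint_positions": joint angles; "qvel": joint speeds; "joint_torque": joint torques, N m; "tool_pos": TCP position; "ee_rot": TCP orientation; "wrist_force": force on the tool from outside, world axes, zero at the start; "wrist_torque": the same for the moment, N m; "width": finger opening in m.
Only numpy, scipy, OpenCV 4.12 (cv2) and the standard library are available. Lean on these libraries where they do the work, as an engineer would, in place of code of your own. Each camera call takes 0.05 s, during which the arm holds its last target. There are 200 camera calls.

## Working session

There is one attempt and no reset: what is moved stays moved. The work goes in short steps, Python scripts to look and compute and a tool call to move; the robot and the scene stay as the last step left them, time stands still between calls to the robot, and variables do not carry over. Pictures are saved under pics/ and viewed, about 8 in all and at most 12, crops included, and the job is handed in when it is done.

Besides the shell and the picture viewer there is one more tool, called after ">>>" as name([rows], argument=value, ...), one row to a line, values as JSON. carry_out: Moves the arm, as the interface text tells. Its arguments: {"type":"object","properties":{"targets":{"type":"array","items":{"type":"array","items":{"type":"number"}}}},"required":["targets"]}

```bash
mkdir -p pics
cat > h.py <<'E'
import numpy as np, cv2
from bench import robot
def snap(n,f):
    s=robot.snapshot(n); cv2.imwrite(f,s["image"][:,:,::-1]); return s
def ray(s,u,v):
    K=s["camera_matrix"];P=np.array(s["pose"])
    d=np.linalg.inv(K)@[u,v,1]; d=P[:3,:3]@[d[0],-d[1],-d[2]]
    return P[:3,3],d
def onz(s,u,v,z):
    o,d=ray(s,u,v); return o+d*(z-o[2])/d[2]
def proj(s,p):
    P=np.array(s["pose"]);c=P[:3,:3].T@(np.array(p)-P[:3,3]);q=s["camera_matrix"]@[c[0],-c[1],-c[2]];return q[:2]/q[2]
E
python3 - <<'E'
from h import *
import pickle
d={n:snap(n,f"pics/{n}0.png") for n in("scene","top")}
pickle.dump(d,open("s0.pkl","wb"))
cv2.imwrite("pics/both0.png",cv2.resize(np.vstack([d[n]["image"][:,:,::-1] for n in d]),None,fx=.75,fy=.75))
print({k:np.round(v,3) for k,v in robot.get_obs().items()})
for n in d: print(n,np.round(d[n]["pose"],3).tolist())
E
```

```text
{'time': np.float64(0.1), 'joint_positions': array([ 1.225,  0.088,  1.372, -0.   ,  1.684, -0.103]), 'qvel': array([ 0.   , -0.002, -0.005, -0.   , -0.   , -0.001]), 'joint_torque': array([ 2.0000e-03, -3.4125e+01, -3.0330e+01,  7.2000e-02,  3.0000e-02,
       -0.0000e+00]), 'tool_pos': array([0.132, 0.533, 0.204]), 'ee_rot': array([-1.653,  1.569, -1.896]), 'wrist_force': array([-0.088,  0.262, -0.241]), 'wrist_torque': array([-0.011, -0.009, -0.025]), 'width': np.float64(0.094)}
scene [[0.37, -0.548, 0.75, 1.217], [0.929, 0.225, -0.294, -0.207], [-0.008, 0.805, 0.593, 0.615], [0.0, 0.0, 0.0, 1.0]]
top [[0.026, 0.999, -0.042, 0.552], [-1.0, 0.026, -0.01, 0.039], [-0.009, 0.042, 0.999, 1.192], [0.0, 0.0, 0.0, 1.0]]
```

View pics/both0.png

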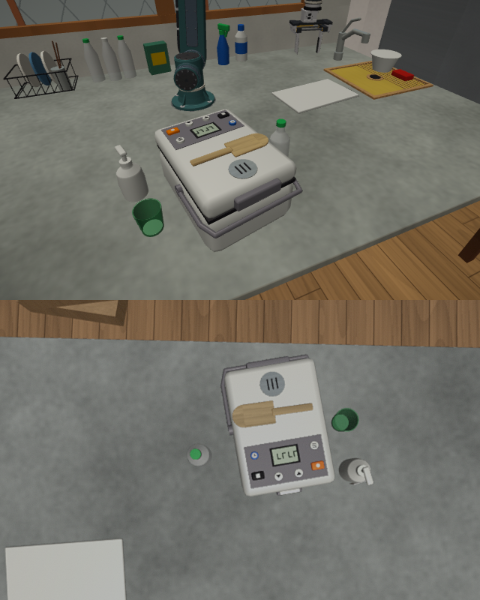

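Scene view: the cooker's panel is near scene px (205,130) and top px (288,460−300) in the 0.75× mosaic. Its front faces the robot, with the soap and cup on its right and the drink bottle on its left. Next I'll find the keys in both views.

Run:
```python
from h import *
import pickle
d=pickle.load(open("s0.pkl","rb"))
def cents(n,box,lo,hi):
    u0,v0,u1,v1=box; im=d[n]["image"][v0:v1,u0:u1]; h=cv2.cvtColor(im,cv2.COLOR_RGB2HSV)
    m=cv2.inRange(h,lo,hi); k,l,st,c=cv2.connectedComponentsWithStats(m)
    return [(st[i,4],c[i]+[u0,v0]) for i in np.argsort(-st[1:,4])[:2]+1]
B={"top":(315,175,445,265),"scene":(200,145,335,205)}
R={}
for nm,lo,hi in(("start",(5,170,150),(20,255,255)),("timer",(95,90,90),(120,255,255))):
    q={n:cents(n,B[n],lo,hi) for n in B}; print(nm,q)
    (o1,d1),(o2,d2)=[ray(d[n],*q[n][0][1]) for n in B]
    t=np.linalg.lstsq(np.c_[d1,-d2],o2-o1,rcond=None)[0]
    a,b=o1+t[0]*d1,o2+t[1]*d2; R[nm]=(a+b)/2; print(nm,R[nm].round(4),"gap",np.linalg.norm(a-b).round(4))
    print(" onz .205",onz(d["top"],*q["top"][0][1],.205).round(4),onz(d["scene"],*q["scene"][0][1],.205).round(4))
a=cv2.resize(d["top"]["image"][170:270,310:450,::-1],(800,571),interpolation=3);cv2.imwrite("pics/c_top.png",a)
```

```text
start {'top': [(np.int32(108), array([423.58333333, 220.37962963]))], 'scene': [(np.int32(60), array([229.35      , 173.81666667]))]}
start [ 0.5564 -0.1635  0.2017] gap 0.0007
 onz .205 [ 0.5564 -0.1624  0.205 ] [ 0.5615 -0.1642  0.205 ]
timer {'top': [(np.int32(48), array([339.        , 207.08333333]))], 'scene': [(np.int32(25), array([309.48, 162.84])), (np.int32(3), array([309., 167.]))]}
timer [0.5784 0.0048 0.2013] gap 0.0
 onz .205 [0.5783 0.005  0.205 ] [0.5841 0.0029 0.205 ]
```

View pics/c_top.png

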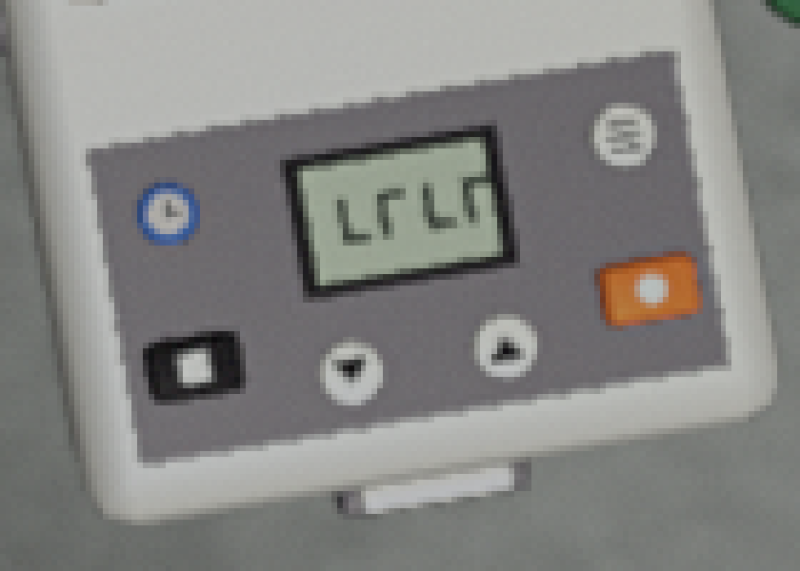

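The start–timer distance is 169.7 mm against 168.9 expected, so the cooker yaw is about 11°. The hour-up key follows from geometry and I'll cross-check it against pixel (398.7,230.6).

```bash
cat >> h.py <<'E'
from scipy.spatial.transform import Rotation as Ro
T=np.array([.5784,.0048,.2015]);S=np.array([.5564,-.1635,.2015])
a=np.arctan2(*(T-S)[1::-1])-np.arctan2(.16,.054)
def key(x,y): return S+np.r_[np.array([[np.cos(a),-np.sin(a)],[np.sin(a),np.cos(a)]])@[x+.120,y+.080],0]
U=key(-.131,-.027)
def delta(p):
    o=robot.get_obs(); return 100*Ro.from_euler("xyz",o["ee_rot"]).inv().apply(np.array(p)-o["tool_pos"])
E
python3 - <<'E'
from h import *
import pickle
d=pickle.load(open("s0.pkl","rb"));t=d["top"]
print("yaw",np.degrees(a),"U",U,"img",onz(t,398.7,230.6,.2015),"menu",key(-.066,-.08),onz(t,310+625/5.714,170+135/5.714,.2015))
print("pet",onz(t,264,208,.17),"soap",onz(t,474,227,.12))
o=robot.get_obs();print(o["tool_pos"],Ro.from_euler("xyz",o["ee_rot"]).as_matrix().round(3).tolist())
print("to above timer", delta(T+[0,0,.07]))
E
```

```text
yaw 11.20212190385623 U [ 0.53531323 -0.11364674  0.2015    ] img [ 0.53495053 -0.11436686  0.2015    ] menu [ 0.60937119 -0.15300938  0.2015    ] [ 0.60927291 -0.15390793  0.2015    ]
pet [0.57336433 0.15742409 0.17      ] soap [ 0.54553567 -0.28765327  0.12      ]
[0.13208647 0.53339886 0.20441479] [[-0.001, 0.24, 0.971], [-0.002, 0.971, -0.24], [-1.0, -0.002, -0.0]]
to above timer [ -6.63658303 -40.5924639   56.02978777]
```

>>> carry_out([
  [1,-3.3,0,0,0],
  [1,-3.3,0,0,0],
  [1,0,-2.4,3.3,0],
  [1,0,-2.4,3.3,0],
  [1,0,-2.4,3.3,0],
  [1,0,-2.4,3.3,0],
  [1,0,-2.4,3.3,0],
  [1,0,-2.4,3.3,0],
  [1,0,-2.4,3.3,0],
  [1,0,-2.4,3.3,0],
  [1,0,-2.4,3.3,0],
  [1,0,-2.4,3.3,0],
  [1,0,-2.4,3.3,0],
  [1,0,-2.4,3.3,0],
  [1,0,-2.4,3.3,0],
  [1,0,-2.4,3.3,0],
  [1,0,-2.4,3.3,0],
  [1,0,0,2,0],
  [1,0,0,0,0],
  [1,0,0,0,0],
])

```text
time: 2.1
tool_pos: [0.5451, 0.0607, 0.2707]
ee_rot: [-3.078, 1.569, 2.962]
wrist_force: [-0.1, 0.3, -0.8]
width: 0.0002
```

Run:
```python
from h import *
import pickle
o=robot.get_obs();print(o["time"],o["tool_pos"],o["width"],o["wrist_force"],"d",delta(T+[0,0,.05]))
d={n:snap(n,f"pics/{n}1.png") for n in("wrist","top")}
pickle.dump(d,open("s1.pkl","wb"))
w=d["wrist"]
print([proj(w,p).round(0) for p in(T,U,S,o["tool_pos"])],np.round(w["pose"],3).tolist())
```

```text
2.1 [0.54509204 0.0607257  0.27065882] 0.00022964252175781852 [-0.11366001  0.27369586 -0.80064887] d [ 1.90635736 -4.62659825  4.58279734]
[array([272., 250.]), array([138., 237.]), array([ 99., 268.]), array([321., 235.])] [[0.24, -0.935, -0.26, 0.469], [0.971, 0.231, 0.065, 0.079], [-0.0, -0.268, 0.964, 0.449], [0.0, 0.0, 0.0, 1.0]]
```

View pics/wrist1.png

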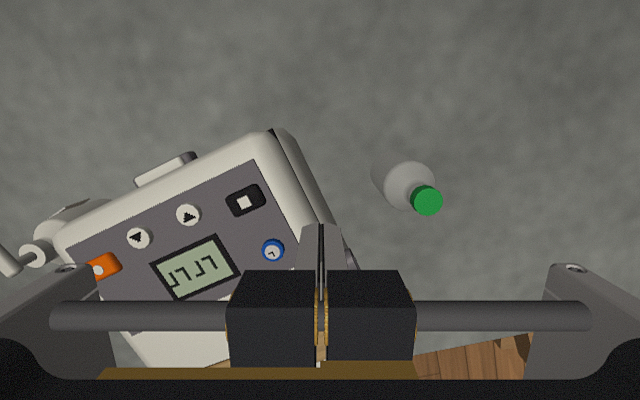

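The wrist view shows timer at (272,250) and hour-up at (139,237), matching the projections to within 1 px. Start is partly hidden at about (102,266), which also fits. Moving above the timer key and down to about 12 mm over it.

>>> carry_out([
  [1,0,-2.3,2.3,0],
  [1,0,-2.3,2.3,0],
  [1,2,0,0,0],
  [1,2,0,0,0],
  [1,1.5,0,0,0],
  [1,0,0,0,0],
  [1,0,0,0,0],
  [1,0,0,0,0],
])

```text
time: 3.0
tool_pos: [0.5796, 0.0053, 0.2181]
ee_rot: [0.168, 1.568, -0.074]
wrist_force: [-0.3, 1.1, 0.0]
width: 0.0004
```

Run:
```python
from h import *
o=robot.get_obs();print(o["time"],o["tool_pos"],o["wrist_force"],"d",delta(T),delta(T)/100)
s=snap("scene","pics/scene2.png");w=snap("wrist","pics/wrist2.png")
print(proj(s,T),proj(s,o["tool_pos"]))
a=cv2.resize(s["image"][110:230,180:360,::-1],(720,480),interpolation=3);cv2.imwrite("pics/c2.png",a)
```

```text
3.0 [0.57959517 0.00527849 0.2181112 ] [-0.33101916  1.09077197  0.02774032] d [ 1.66080595 -0.07585204 -0.10892613] [ 0.01660806 -0.00075852 -0.00108926]
[309.47312116 162.75938968] [309.59615409 156.35306885]
```

View pics/c2.png

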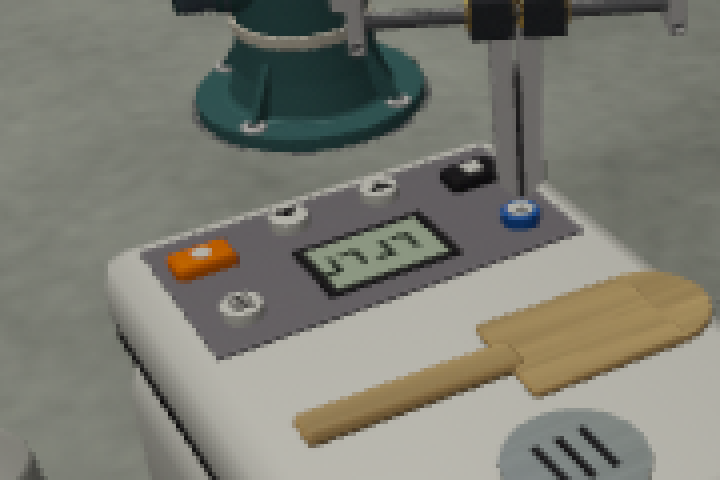

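Fingertip is at crop (520,195), centred just above the blue key at (520,212), about 12 mm up. Now the guarded descent.

>>> carry_out([
  [1,0.8,0,-0.1,0],
  [1,0,0,0,0],
  [1,0,0,0,0],
  [1,0,0,0,0],
])

```text
time: 3.5
tool_pos: [0.5782, 0.0051, 0.2084]
ee_rot: [2.35, 1.571, 2.107]
wrist_force: [-0.3, 0.2, -0.6]
width: 0.0007
```

>>> carry_out([
  [1,0.2,0,0,0],
  [1,0,0,0,0],
  [1,0,0,0,0],
])

```text
time: 3.8
tool_pos: [0.5782, 0.0051, 0.2064]
ee_rot: [2.759, 1.571, 2.516]
wrist_force: [-0.4, -0.8, 0.8]
width: 0.0004
```

>>> carry_out([
  [1,0.2,0,0,0],
  [1,0,0,0,0],
  [1,0,0,0,0],
])

```text
time: 4.1
tool_pos: [0.5784, 0.0052, 0.2048]
ee_rot: [0.264, 1.57, 0.022]
wrist_force: [-0.7, -0.3, 0.7]
width: 0.0002
```

>>> carry_out([
  [1,0.15,0,0,0],
  [1,0,0,0,0],
  [1,0,0,0,0],
])

```text
time: 4.4
tool_pos: [0.5784, 0.0051, 0.2034]
ee_rot: [0.24, 1.57, -0.003]
wrist_force: [1.3, -0.2, 3.6]
width: 0.0006
```

>>> carry_out([
  [1,0.15,0,0,0],
  [1,0,0,0,0],
  [1,0,0,0,0],
])

```text
time: 4.7
tool_pos: [0.5784, 0.0051, 0.2019]
ee_rot: [0.221, 1.57, -0.021]
wrist_force: [0.4, -0.5, 4.5]
width: 0.0002
```

Force of 4.5 N fits a key top at z≈0.205 and about 3 mm travel. A touch more, then release.

>>> carry_out([
  [1,0.07,0,0,0],
  [1,0,0,0,0],
  [1,0,0,0,0],
])

```text
time: 5.0
tool_pos: [0.5784, 0.0051, 0.2011]
ee_rot: [0.273, 1.57, 0.031]
wrist_force: [0.3, 0.0, 5.5]
width: 0.0004
```

Run:
```python
from h import *
F=[]
for i in range(8):
    robot.snapshot("wrist"); o=robot.get_obs(); F.append(o["wrist_force"][2])
print(np.round(F,2),np.mean(F),o["tool_pos"],o["time"])
for q in (U,S): print(delta(q+[0,0,.0275]))
```

```text
[4.86 5.54 5.11 5.17 5.3  4.48 5.32 5.67] 5.180904887881961 [0.57840616 0.00513026 0.20112198] 5.4
[ -2.79123806 -12.56487641  -1.32456608]
[ -2.78950905 -16.89688103   1.92100521]
```

Mean 5.2 N is about 4 mm travel, so timer is pressed. Lift, move over hour-up and check there.

>>> carry_out([
  [1,-1.0,0,0,0],
  [1,-1.8,0,0,0],
  [1,0,-3.14,-0.33,0],
  [1,0,-3.14,-0.33,0],
  [1,0,-3.14,-0.33,0],
  [1,0,-3.14,-0.33,0],
  [1,1.0,0,0,0],
  [1,0.8,0,0,0],
  [1,0,0,0,0],
  [1,0,0,0,0],
  [1,0,0,0,0],
])

```text
time: 6.5
tool_pos: [0.5355, -0.1126, 0.2108]
ee_rot: [1.693, 1.571, 1.451]
wrist_force: [0.2, -0.4, 0.4]
width: 0.0003
```

Run:
```python
from h import *
s=snap("scene","pics/scene3.png");o=robot.get_obs();print(o["tool_pos"],o["wrist_force"],"dU",delta(U))
cv2.imwrite("pics/c3.png",cv2.resize(s["image"][110:230,180:360,::-1],(720,480),interpolation=3))
```

```text
[ 0.53559483 -0.1128258   0.21104199] [0.72925336 0.02330837 0.01158865] dU [ 0.95418084 -0.08660926 -0.00811976]
```

View pics/c3.png

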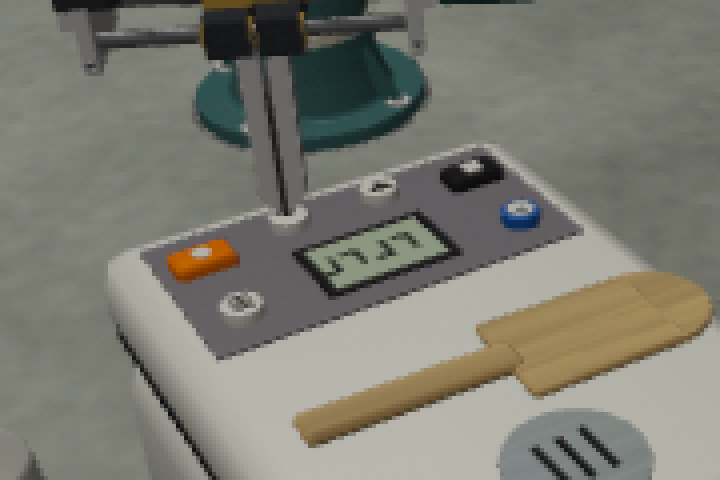

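The tip at crop (287,210) sits just above the hour-up key at (287,220). The timer key at (520,213) is back up and the cooker hasn't moved. Pressing by 9.5 mm.

>>> carry_out([
  [1,0.3,-0.1,0,0],
  [1,0.2,0,0,0],
  [1,0.15,0,0,0],
  [1,0.1,0,0,0],
  [1,0.1,0,0,0],
  [1,0.1,0,0,0],
  [1,0,0,0,0],
  [1,0,0,0,0],
])

```text
time: 7.35
tool_pos: [0.5351, -0.1144, 0.2018]
ee_rot: [0.463, 1.57, 0.22]
wrist_force: [-0.4, 0.9, 4.9]
width: 0.0005
```

Run:
```python
from h import *
F=[]
for i in range(8):
    robot.snapshot("wrist"); o=robot.get_obs(); F.append(o["wrist_force"][2])
print(np.mean(F),o["tool_pos"],o["time"])
print(delta(S+[0,0,.0275]))
```

```text
4.796578801106518 [ 0.53504318 -0.11445414  0.20138218] 7.75
[-2.76245036 -4.24670361  3.25237066]
```

4.8 N is about 3.8 mm, so hour-up is pressed. Lift and go over start.

>>> carry_out([
  [1,-1.0,0,0,0],
  [1,-1.8,0,0,0],
  [1,0,-2.1,1.6,0],
  [1,0,-2.1,1.6,0],
  [1,1.0,0,0,0],
  [1,0.8,0,0,0],
  [1,0,0,0,0],
  [1,0,0,0,0],
  [1,0,0,0,0],
])

```text
time: 8.65
tool_pos: [0.5558, -0.1624, 0.2116]
ee_rot: [0.061, 1.57, -0.181]
wrist_force: [0.3, -0.8, -0.6]
width: 0.0004
```

Run:
```python
from h import *
s=snap("scene","pics/scene4.png");o=robot.get_obs();print(o["tool_pos"],o["wrist_force"],"dS",delta(S))
cv2.imwrite("pics/c4.png",cv2.resize(s["image"][110:230,180:360,::-1],(720,480),interpolation=3))
```

```text
[ 0.55597463 -0.16249966  0.21186778] [-0.56893084  0.58341457 -0.78149592] dS [ 1.03684372 -0.08688162  0.06427681]
```

View pics/c4.png

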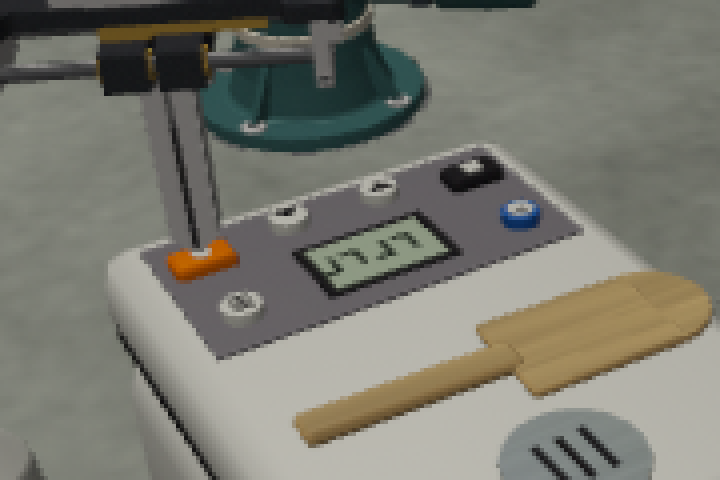

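The tip at crop (200,248) is over the orange key's white dot. Hour-up at (287,215) is back up.

>>> carry_out([
  [1,0.3,-0.1,0.1,0],
  [1,0.2,0,0,0],
  [1,0.2,0,0,0],
  [1,0.1,0,0,0],
  [1,0.1,0,0,0],
  [1,0.1,0,0,0],
  [1,0,0,0,0],
  [1,0,0,0,0],
])

```text
time: 9.5
tool_pos: [0.5567, -0.1642, 0.2018]
ee_rot: [0.178, 1.57, -0.065]
wrist_force: [-2.2, 1.2, 4.3]
width: 0.0004
```

Run:
```python
from h import *
F=[]
for i in range(8):
    robot.snapshot("wrist"); o=robot.get_obs(); F.append(o["wrist_force"][2])
print(np.mean(F),o["tool_pos"],o["time"])
```

```text
4.973897337410335 [ 0.55671857 -0.16419238  0.2013883 ] 9.9
```

5.0 N, so start is pressed. Lift clear and back off towards the robot.

>>> carry_out([
  [1,-1.0,0,0,0],
  [1,-2.5,0,0,0],
  [1,-3,0,0,0],
  [1,-3,0,0,0],
  [1,0,1,-3,0],
  [1,0,1,-3,0],
  [1,0,1,-3,0],
  [1,0,1,-3,0],
  [1,0,0,0,0],
  [1,0,0,0,0],
  [1,0,0,0,0],
])

```text
time: 11.0
tool_pos: [0.4503, -0.097, 0.2958]
ee_rot: [-2.869, 1.57, -3.112]
wrist_force: [-0.1, -0.7, -0.7]
width: 0.0005
```

Run:
```python
from h import *
import pickle
d=pickle.load(open("s0.pkl","rb"))
o=robot.get_obs();print(o["time"],o["tool_pos"],o["wrist_force"])
s=snap("scene","pics/scene5.png");t=snap("top","pics/top5.png")
for n,x in(("scene",s),("top",t)):
    h=cv2.cvtColor(x["image"],cv2.COLOR_RGB2HSV);h0=cv2.cvtColor(d[n]["image"],cv2.COLOR_RGB2HSV)
    u0,v0,u1,v1={"top":(315,175,445,265),"scene":(200,145,335,205)}[n]
    for lo,hi in(((5,170,150),(20,255,255)),((95,90,90),(120,255,255))):
        print(n,*[np.array(cv2.moments(cv2.inRange(q[v0:v1,u0:u1],lo,hi),True)["m10"]/max(1,cv2.countNonZero(cv2.inRange(q[v0:v1,u0:u1],lo,hi)))).round(2) for q in(h0,h)])
    df=cv2.absdiff(x["image"],d[n]["image"]).max(2)
    cv2.imwrite(f"pics/df_{n}.png",df)
cv2.imwrite("pics/c5.png",cv2.resize(np.vstack([np.hstack([x["image"][:,:,::-1],cv2.merge([cv2.imread(f"pics/df_{n}.png",0)]*3)]) for n,x in(("scene",s),("top",t))]),(800,500),interpolation=cv2.INTER_AREA))
```

```text
11.0 [ 0.45033027 -0.09703457  0.29582039] [-0.08995637 -0.67238287 -0.72051066]
scene 29.35 29.41
scene 109.43 109.43
top 108.58 108.26
top 24.0 24.02
```

View pics/c5.png

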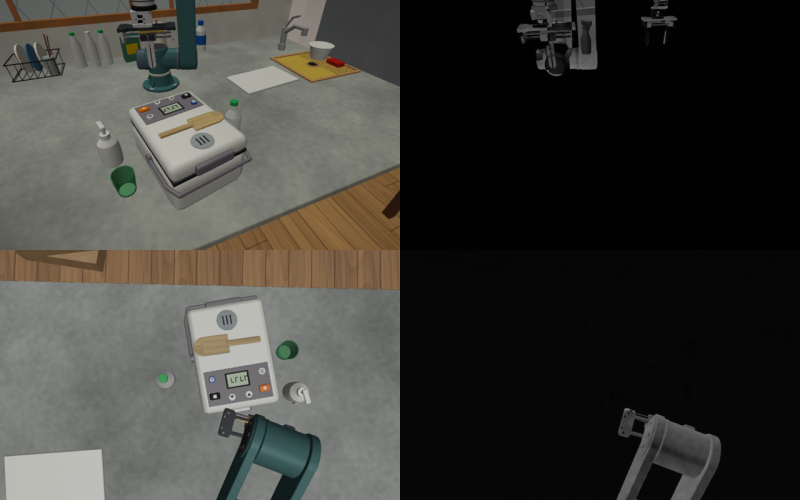

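In the difference images only the arm changed. The cooker and all four bystanders stand where they were, and the keys look up.

```bash
python3 -c "
from bench import robot
print(robot.close_job())"
```

```text
the job is handed in; nothing more can be done
None
```

I tapped timer, then hour-up, then start with the closed fingertips, lifting fully clear between taps, and handed the job in. The last move ended at 11 s of the 43 allowed.

- **Presses:** the held forces were about 5.2, 4.8 and 5.0 N, which by the given spring works out to roughly 4 mm of travel each, past the 2.2 mm needed. Travel was inferred from force and tip height, since the key joints can't be read directly. In pictures after the first two taps, the timer and hour-up keys were back up.
- **Final pictures:** compared with the start, only the arm had changed. The cooker, paddle, cup, soap and drink bottle showed no shift, and the keys looked up.
- **Fingers:** they finished 9 cm above the panel and back towards the robot, with the wrist force at noise level (under 1 N).
- **Disagreement:** the pictures put the key tops at z ≈ 0.2015 m, but touch showed about 0.205 m. I allowed for this by going down in small steps while watching the force.

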